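# Clamp the gauge rod between centres with the cam lever

### The arm

A 6-joint arm with a two-finger parallel gripper is mounted at the origin on a cart in front of the work surface, level with it; the furniture and walls round the work are solid. World frame = base frame: x ahead of the robot, y to its left, z up, the work surface at z = 0. Lengths are in m, angles in rad, forces in N, time in s.
With the tool pointing down it reaches from about 0.325 to 0.775 m from the base axis. Payload 5.5 kg.
Tool frame: the origin (TCP) lies midway between the tips of the shut fingers; the grasp point (between the pads) lies 19 mm behind it; z points along the fingers, y is the direction in which the jaws open and shut (so a half turn about z gives the same grasp; the last joint's range is limited). The gripper opens to 88 mm and grips with 3 to 60 N. Pads are 20 mm wide; open, the fingers measure 115 mm over their backs; the gripper's body (75 mm by 178 mm) begins 61 mm behind the grasp point.
Start: joints at [-1.364, 0.091, 1.231, -0, 1.82, -0.057], TCP at [0.156, -0.579, 0.183] pointing down, gripper open.
Joint ranges: [-2.87, 2.87], [-0.86, 2.18], [0.17, 2.46], [-1.51, 4.65], [0.06, 2.69], [-2.65, 2.65]. Speed limits (rad/s): [2.57, 2.57, 3.01, 3.14, 3.14, 3.14].

### API

Orientations are given as a 3x3 rotation matrix whose columns are the frame's x, y, z axes.
In Python, from plant import bot gives the robot as it stands.
- The arm moves only by the tool step_arm, never from a script. Its argument "rows" is a list of rows, each a list of 5 numbers: the shift along the tool's x, y, z in m, then the turn about the tool's z in degrees, then the opening, from -1 (shut) to 1 (fully open), so that 0 is half open. In form: [[tx, ty, tz, twist, hand], ...]. A call has exactly 8 rows; each row is the pose to reach, as a shift and turn from the pose commanded when the call began, along the tool's axes at that moment; what a row does not reach only later rows make up. A row lasts 1/10 s, in which the tool goes at most 50 mm and 8.59 degrees, less where a joint would pass 70% of its speed; a pose out of reach is approached as far as the arm can. A call with a gripper value outside its range is refused whole. The fingers move at their own pace and stop on an object; "force" is the grip in N (left out, the last holds). Time passes only in rows, so rows that repeat a pose let the fingers close, or fill a call up. It gives the time, the measured TCP pose, the force and the opening at its end, in the units of the state.
- bot.state(): the state, without advancing time (a new reading comes with each control period).
- bot.grab_frame(name): name is "scene" or "top" or "wrist"; returns (picture, depth): 420x560x3 uint8, red, green, blue; 420x560 float32, m along the optical axis (not along the pixel's ray), 0 where there is no reading.
- bot.get_calibration(name): a dict with "camera_matrix" (3x3 intrinsics, pixels), "distortion" ([k1, k2, p1, p2, k3] as OpenCV has them; the pictures are not rectified), "pose" (4x4, takes a point from camera to world coordinates); the wrist camera has in their place "T_tool_cam" (4x4, takes a point from camera to tool coordinates, whose origin is the TCP and whose axes are the flange's). Camera axes: x right, y up, looking along -z (the intrinsics and any distortion apply to the point x, -y, -z); pixel columns grow to the right and rows downward; lengths in m; the calibration is good to about 2 mm. A picture is of the moment at which its call begins: read the wrist's pose just before it. get_calibration takes no time and is no camera call.
- bot.finish_job(): hands the job in, once; it reports no verdict.
The state is a dict: "time": time; "qpos": joint angles; "joint_vel": joint speeds; "joint_efforts": joint torques, N m; "eef_pos": TCP position; "tool_rot": TCP orientation; "ft_force": force on the tool from outside, world axes, zero at the start; "torque": the same for the moment, N m; "opening": opening from 0.0 (shut) to 1.0 (fully open).
Only numpy, scipy, OpenCV 4.12 (cv2) and the standard library are available. Lean on these libraries where they do the work, as an engineer would, in place of code of your own. Each camera call takes 0.05 s, during which the arm holds its last target.

### The job

Take the longer of the two steel rods from its rest and lay it in the V rests of the clamping fixture, between its two centres, and let go of it. Then take the black handle of the cam lever and swing it round to the cam's highest lift, where the lever points straight away from the rod in line with it, so that the rod is clamped between the centres. The lever springs back and can also be turned too far, so finish while still holding the handle there; leave the short rod and the other things on the bench where they are.

Things in the scene. Friction and masses are not known exactly. Their poses are not given: they have to be found in the camera images.
- rod_long: The longer of two plain round steel rods: diameter 14 mm, length 120 mm, about 0.15 kg, same at both ends. Origin at its middle, on its axis; y runs along the rod. At the start it lies level in the V rests of one of the two places of rod_rest, axis 45 mm above the worktop.
- rod_short: The shorter rod, not to be used: diameter 14 mm, length 90 mm, origin at its middle, y along it. It lies in the other place of rod_rest, parallel to the long rod, 100 mm from it axis to axis, at the same height. Which place holds which rod varies.
- rod_rest: Grey rest fixed to the worktop: plate 150 (x) x 100 (y) x 10 mm, origin under its middle. Two places at x = -50 and +50 mm, each with two V rests (8 mm thick, centred at y = -34 and +34 mm, arms up to 52 mm high); rods lie along y, middle at y = 0. Between the V rests a rod can be taken from above, fingers closing along x.
- fixture: Clamping fixture fixed to the worktop, origin under the rod line. Base plate x -50..50, y -210..115 mm, 12 mm thick. The rod goes along y, axis at x = 0, z = 50 mm, in two V rests (8 mm thick, centred at y = -49.5 and 26.5 mm, mouth 28 mm wide, arms up to 57 mm high, free space between). Head block at y 69..107 mm, tail block at y -115..-88 mm, 44 mm wide, 72 mm high.
- seat (a point): Point on the fixture's rod line (x = 0, y = -11.5, z = 50 mm in its frame, axes as the fixture's): where the rod's middle best goes when laid in, half way between the centres with the lever back. They are 137 mm apart then, so the rod may lie up to 8 mm off this along y.
- head_centre: Round-nosed steel centre, 9 mm thick, in the head block at the fixture's +y end. Origin at the tip of its nose (y = 57 mm at rest), y along the rod line. It is sprung: it yields up to 8 mm along +y, with 3 N at first and 1.5 N more per mm.
- tail_centre: Round-nosed centre that slides in the tail block along the fixture's y, driven by the cam. Origin at the tip of its nose: y = -80 mm with the lever back, plus 20 mm x sin(lever angle). At the highest lift it stands at y = -60 mm and has pushed the long rod along its V rests and 3 mm into the sprung head centre.
- cam_lever (a joint): Lever angle, rad, counter-clockwise seen from above. 0 (start, at a stop): the lever points along the fixture's -x, at right angles to the rod. 1.571: highest lift, it points along the fixture's -y, straight away from the rod, in line with it. It turns on to 2.2, where the lift falls again; no stop at the highest point.
- lever_pivot (a point): Point on the vertical axis of the lever, at x = 0, y = -168, z = 50 mm in the fixture's frame. A spring (0.06 N m at angle 0, 0.37 N m at the highest lift, so about 5 N at the handle) turns the lever back to 0 whenever it is let go.
- lever_knob: Upright black round handle at the end of the lever, diameter 20 mm, from 73.5 to 123.5 mm above the worktop, its axis 85 mm from the pivot axis. Origin at the middle of its underside, z up. It spins freely on its own axis, so it can be gripped from above and led round without turning the wrist. The lever bar under it is 16 mm wide.
- petri: Bystander, not to be disturbed: flat round white dish with lid, 71 mm across, 15 mm high. Origin in the middle of its underside.
- timer: Bystander, not to be disturbed: small white timer box, 66x66x21 mm. Origin in the middle of its underside.
- tape_roll: Bystander, not to be disturbed: roll of tape lying flat, 104 mm across, 25 mm high. Origin in the middle of its underside.
- bottle_white: Bystander, not to be disturbed: white bottle, 54 mm across, 125 mm high. Origin in the middle of its underside.
- bottle_white_b: Bystander, not to be disturbed: smaller white bottle, 44 mm across, 104 mm high. Origin in the middle of its underside.
- vial_small: Bystander, not to be disturbed: small white vial, 23 mm across, 52 mm high. Origin in the middle of its underside.
- marker_a: Bystander, not to be disturbed: marker pen lying down, 135 mm long, 16 mm high. Origin in the middle of its underside.
- cup_0: Bystander, not to be disturbed: tiny white sample cup, 16 mm across, 24 mm high. Origin in the middle of its underside.

How it is judged:
By the outcome, as a careful person would: the job done as asked, in the order asked, and still so for the second after the job is handed in, while the arm keeps its last pose, push and grip.
It also fails if it takes over 51 s, if anything falls off the work surface, if the arm or the gripper's body presses on something with over 40 N, if the wrist force passes 120 N, or if a joint passes its speed limit or range.

## Working session

There is one attempt and no reset: what is moved stays moved. The work goes in short steps, Python scripts to look and compute and a tool call to move; the robot and the scene stay as the last step left them, time stands still between calls to the robot, and variables do not carry over. Pictures are saved under pics/ and viewed, and the job is handed in when it is done.

Besides the shell and the picture viewer there is one more tool, called as name([rows], argument=value, ...), one row to a line, values as JSON. step_arm: Moves the arm, as the interface text tells. Its arguments: {"type":"object","properties":{"rows":{"type":"array","items":{"type":"array","items":{"type":"number"}}},"force":{"type":"number"}},"required":["rows"]}

```bash
mkdir -p pics; ls; python3 - <<'E'
from plant import bot
import cv2,numpy as np
s=bot.state(); print(s['time'],s['eef_pos'],s['tool_rot'],s['opening'])
for n in ['scene','top']:
    p,d=bot.grab_frame(n); cv2.imwrite(f'pics/{n}0.png',p[:,:,::-1]); np.savez(f'{n}0.npz',p=p,d=d)
    c=bot.get_calibration(n); print(n,c)
print(bot.get_calibration('wrist'))
E
```

```text
pics
0.0 [ 0.15637479 -0.57888277  0.18192337] [[ 9.65404376e-01  2.60757031e-01 -4.02262241e-04]
 [ 2.60757323e-01 -9.65402585e-01  1.86216259e-03]
 [ 9.72269803e-05 -1.90263273e-03 -9.99998185e-01]] 1.002514330928822
scene {'camera_matrix': array([[536.23840862,   0.        , 269.32652772],
       [  0.        , 536.23840862, 209.5708971 ],
       [  0.        ,   0.        ,   1.        ]]), 'distortion': array([0.06658218, 0.        , 0.        , 0.        , 0.        ]), 'pose': array([[-0.70835412,  0.34590224, -0.61529349, -0.31713746],
       [-0.70555796, -0.32159742,  0.63147689,  0.80870308],
       [ 0.02055247,  0.88143448,  0.47185894,  0.74804525],
       [ 0.        ,  0.        ,  0.        ,  1.        ]])}
top {'camera_matrix': array([[395.84899343,   0.        , 280.23847233],
       [  0.        , 395.84899343, 207.54162562],
       [  0.        ,   0.        ,   1.        ]]), 'distortion': array([-0.08882902,  0.        ,  0.        ,  0.        ,  0.        ]), 'pose': array([[-7.03882945e-03,  9.96629544e-01, -8.17313122e-02,
         4.62499265e-01],
       
[... 166 characters left out ...]
    [ 0.00000000e+00,  0.00000000e+00,  0.00000000e+00,
         1.00000000e+00]])}
{'camera_matrix': array([[339.85628418,   0.        , 283.18452616],
       [  0.        , 339.85628418, 212.90444861],
       [  0.        ,   0.        ,   1.        ]]), 'distortion': array([-0.02520023,  0.        ,  0.        ,  0.        ,  0.        ]), 'T_tool_cam': array([[-9.89681762e-05,  9.58964829e-01,  2.83525038e-01,
         7.66493225e-02],
       [ 9.99999477e-01, -1.93768450e-04,  1.00444481e-03,
        -4.71864517e-04],
       [ 1.01816545e-03,  2.83524990e-01, -9.58964308e-01,
        -2.01885860e-01],
       [ 0.00000000e+00,  0.00000000e+00,  0.00000000e+00,
         1.00000000e+00]])}
```

View pics/scene0.png

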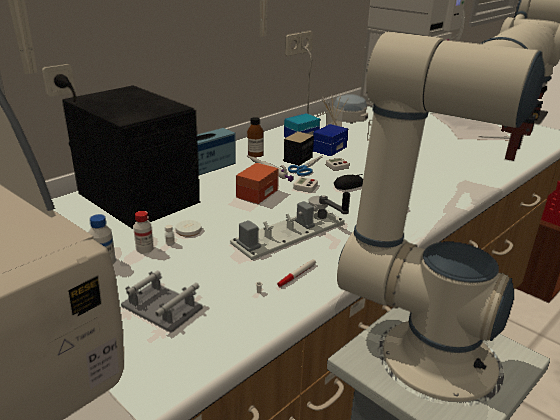

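View pics/top0.png

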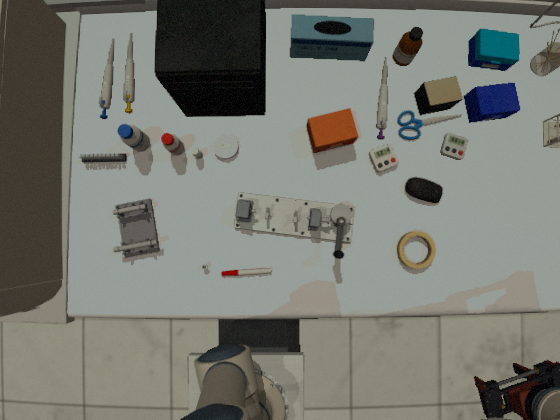

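Top view: the rest is at about (138,228), with its two rods at rows ~207 and ~247. The fixture runs from (236,212) to (354,222), with the head block on the left (+y) and the lever knob at about (339,254). I'll enlarge these.

```bash
python3 - <<'E'
import numpy as np,cv2
p=np.load('top0.npz')['p'][:,:,::-1]
a=cv2.resize(p[185:270,95:180],None,fx=6,fy=6,interpolation=cv2.INTER_CUBIC)
cv2.imwrite('pics/rest_zoom.png',a)
a=cv2.resize(p[180:270,225:365],None,fx=5.5,fy=5.5,interpolation=cv2.INTER_CUBIC)
cv2.imwrite('pics/fix_zoom.png',a)
E
```

```text
(no output)
```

View pics/rest_zoom.png

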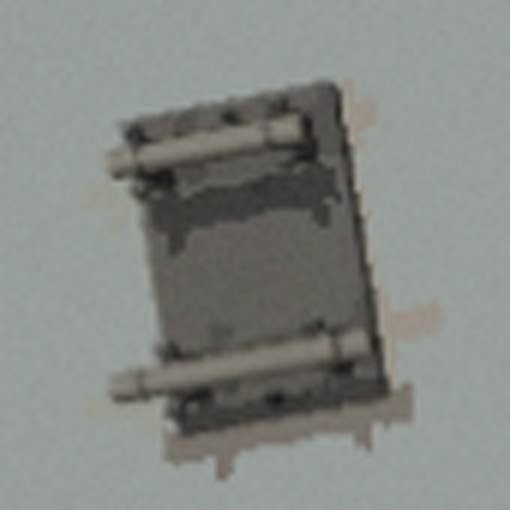

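View pics/fix_zoom.png

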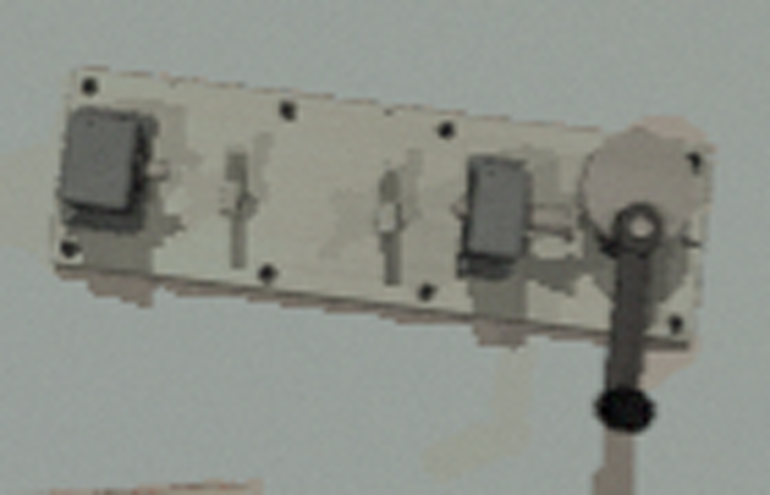

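```bash
cat > h.py <<'E'
import numpy as np,cv2
from plant import bot
def rays(px,cal,pose):
    px=np.array(px,float).reshape(-1,1,2)
    u=cv2.undistortPoints(px,cal['camera_matrix'],cal['distortion']).reshape(-1,2)
    d=np.c_[u[:,0],-u[:,1],-np.ones(len(u))]
    return pose[:3,3], d@pose[:3,:3].T
def onplane(px,z,cal,pose):
    o,d=rays(px,cal,pose)
    return o+d*((z-o[2])/d[:,2])[:,None]
def wpose(s,cal):
    T=np.eye(4);T[:3,:3]=s['tool_rot'];T[:3,3]=s['eef_pos'];return T@cal['T_tool_cam']
def shift(target,s):  # world shift -> tool axes
    return np.asarray(s['tool_rot']).T@(np.asarray(target)-s['eef_pos'])
E
python3 - <<'E'
from h import *
np.set_printoptions(precision=4,suppress=True)
c=bot.get_calibration('top');P=c['pose']
R=lambda l:np.array(l)/6+[94.6,184.6]
F=lambda l:np.array(l)/5.5+[224.6,179.6]
a=onplane(R([(112,387),(368,344)]),.045,c,P);print('lower',a,np.linalg.norm(a[0]-a[1]),a.mean(0))
a=onplane(R([(107,162),(303,130)]),.045,c,P);print('upper',a,np.linalg.norm(a[0]-a[1]),a.mean(0))
a=onplane(F([(75,68),(55,265),(690,345),(712,145)]),.012,c,P);print('plate',a, a.mean(0))
print('head top',onplane(F([(105,158)]),.072,c,P),'tail top',onplane(F([(499,208)]),.072,c,P))
print('vs',onplane(F([(239,200),(390,218)]),.05,c,P))
print('knob',onplane(F([(625,410)]),.1235,c,P),'pivot',onplane(F([(640,227)]),.073,c,P))
E
```

```text
lower [[0.4397 0.3513 0.045 ]
 [0.4589 0.2342 0.045 ]] 0.1186679252007761 [0.4493 0.2927 0.045 ]
upper [[0.541  0.356  0.045 ]
 [0.5549 0.2655 0.045 ]] 0.09150915471505643 [0.5479 0.3107 0.045 ]
plate [[ 0.5956  0.0167  0.012 ]
 [ 0.4967  0.0266  0.012 ]
 [ 0.4545 -0.2899  0.012 ]
 [ 0.5545 -0.303   0.012 ]] [ 0.5253 -0.1374  0.012 ]
head top [[ 0.5452 -0.0039  0.072 ]] tail top [[ 0.5203 -0.19    0.072 ]]
vs [[ 0.5263 -0.0666  0.05  ]
 [ 0.5171 -0.1393  0.05  ]]
knob [[ 0.4267 -0.2405  0.1235]] pivot [[ 0.5107 -0.2565  0.073 ]]
```

step_arm([
  [0.035,-0.025,-0.01,-8,1],
  [0.07,-0.05,-0.03,-16,1],
  [0.105,-0.075,-0.05,-24,1],
  [0.14,-0.1,-0.07,-32,1],
  [0.175,-0.125,-0.08,-40,1],
  [0.21,-0.15,-0.08,-48,1],
  [0.245,-0.175,-0.08,-56,1],
  [0.28,-0.2,-0.08,-64,1],
])

```text
time: 0.9
eef_pos: [0.3754, -0.3116, 0.2628]
tool_rot: [[0.183, 0.983, -0.0], [0.983, -0.183, 0.0], [0.0, -0.0, -1.0]]
ft_force: [0.4, -0.4, 0.0]
opening: 0.999
```

```bash
python3 - <<'E'
from h import *
s=bot.state();print(s['time'],s['eef_pos'],s['tool_rot'],s['qpos'],shift([.51,-.14,.26],s))
E
```

```text
0.9 [ 0.37538291 -0.31161984  0.26278675] [[ 1.83404646e-01  9.83037495e-01 -1.37091864e-04]
 [ 9.83037493e-01 -1.83404621e-01  1.77009694e-04]
 [ 1.48863884e-04 -1.67230842e-04 -9.99999975e-01]] [-7.62623393e-01 -1.76692516e-01  1.34840767e+00  3.61180882e-05
  1.97009890e+00 -5.78160631e-01] [0.19339772 0.10085824 0.00279867]
```

step_arm([
  [0.03,0.016,0,-1,1],
  [0.06,0.032,0,-2,1],
  [0.09,0.048,0,-3,1],
  [0.12,0.064,0,-3,1],
  [0.15,0.08,0,-3,1],
  [0.18,0.09,0,-3,1],
  [0.193,0.1,0,-3,1],
  [0.193,0.1,0,-3,1],
])

```text
time: 1.7
eef_pos: [0.5101, -0.1415, 0.2622]
tool_rot: [[0.135, 0.991, -0.001], [0.991, -0.135, 0.0], [0.0, -0.001, -1.0]]
ft_force: [-0.3, 0.0, 0.5]
opening: 0.998
```

```bash
cat > look.py <<'E'
import sys,pickle
from h import *
n=sys.argv[1]
s=bot.state();p,d=bot.grab_frame('wrist');c=bot.get_calibration('wrist')
pickle.dump((s,p,d,c),open(n+'.pkl','wb'))
cv2.imwrite(f'pics/{n}.png',p[:,:,::-1]);print(s['time'],s['eef_pos'],s['tool_rot'])
E
python3 look.py w1
```

```text
1.7 [ 0.51006922 -0.14148642  0.2622123 ] [[ 1.34563623e-01  9.90904242e-01 -1.18912819e-03]
 [ 9.90904916e-01 -1.34563183e-01  4.43264364e-04]
 [ 2.79219665e-04 -1.23796023e-03 -9.99999195e-01]]
```

View pics/w1.png

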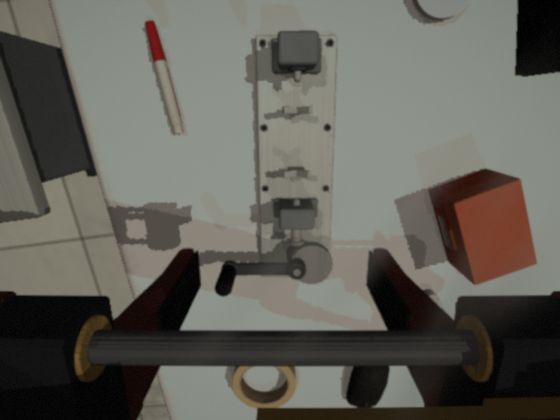

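The wrist view shows the whole fixture upright: head block at (298,47), V rests at (292,105) and (295,172), tail block at (297,210), pivot at (298,269), and knob at (226,277). I'll zoom to pick points.

```bash
python3 - <<'E'
import pickle,cv2
s,p,d,c=pickle.load(open('w1.pkl','rb'))
p=p[:,:,::-1]
for i,(r0,r1) in enumerate([(25,155),(145,295)]):
    cv2.imwrite(f'pics/w1z{i}.png',cv2.resize(p[r0:r1,205:355],None,fx=4,fy=4,interpolation=cv2.INTER_CUBIC))
E
```

```text
(no output)
```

View pics/w1z0.png

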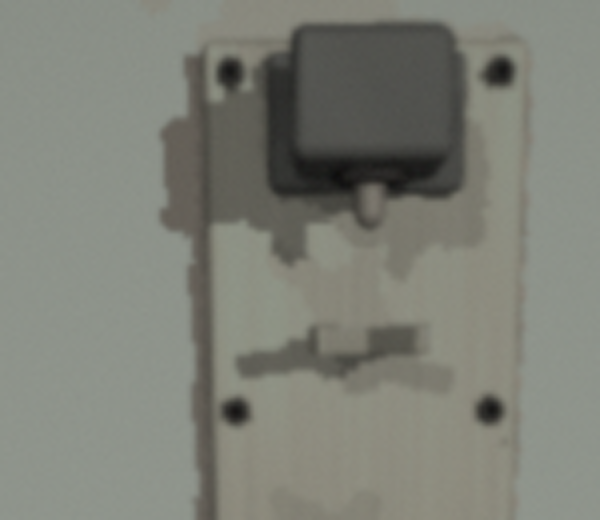

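View pics/w1z1.png

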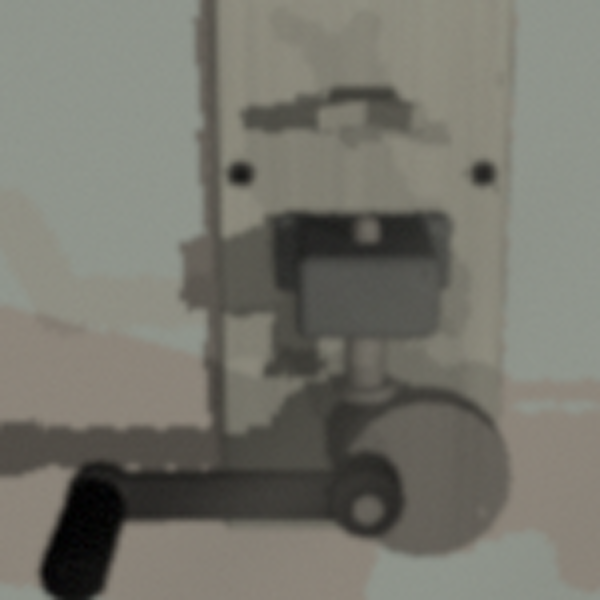

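```bash
python3 - <<'E'
from h import *
import pickle
np.set_printoptions(precision=4,suppress=True)
s,p,d,c=pickle.load(open('w1.pkl','rb'))
W=wpose(s,c)
A=lambda l:np.array(l)/4+[204.6,24.6]
B=lambda l:np.array(l)/4+[204.6,144.6]
q=lambda px,z:onplane(px,z,c,W)[:,:2]
sc=np.r_[q(A([(230,72),(499,72),(236,411),(489,411)]),.012),q(B([(240,174),(484,174)]),.012)]
print('screws',sc)
m=(sc[0::2]+sc[1::2])/2; print('mid',m)
pts={'head':(q(A([(374,91)]),.072)[0],88),'tail':(q(B([(370,297)]),.072)[0],-101.5),'nose':(q(A([(370,228)]),.05)[0],57),'pivot':(q(B([(368,508)]),.08)[0],-168)}
pts.update({'v1':(q(A([(372,340)]),.05)[0],26.5)})
for k,v in pts.items():print(k,v)
P=np.array([v[0] for v in pts.values()]+list(m))
dd=np.linalg.svd(P-P.mean(0))[2][0];dd*=np.sign(dd[1]);print('dir',dd,np.degrees(np.arctan2(-dd[0],dd[1])))
y=np.array([v[1]/1000 for v in pts.values()])
Q=P[:5]; o=(Q-y[:,None]*dd);print('origins',o,o.mean(0))
nx=np.array([dd[1],-dd[0]]);print('lateral',(P-P.mean(0))@nx*1000)
o=P.mean(0)+dd*((o.mean(0)-P.mean(0))@dd)
print('origin',o,'seat',o-.0115*dd,'pivot',o-.168*dd,'knob0',o-.168*dd-.085*nx,'knobEnd',o-.253*dd)
print('knob',q(B([(75,572)]),.1235),'knob base',q(B([(99,490)]),.0735))
E
```

```text
screws [[ 0.5046  0.0211]
 [ 0.5856  0.0102]
 [ 0.4914 -0.0785]
 [ 0.5724 -0.0894]
 [ 0.4807 -0.158 ]
 [ 0.5628 -0.1691]]
mid [[ 0.5451  0.0156]
 [ 0.5319 -0.0839]
 [ 0.5217 -0.1635]]
head (array([0.5436, 0.0001]), 88)
tail (array([ 0.519 , -0.1883]), -101.5)
nose (array([ 0.5394, -0.032 ]), 57)
pivot (array([ 0.51  , -0.2539]), -168)
v1 (array([ 0.5361, -0.0626]), 26.5)
dir [0.1303 0.9915] -7.4870781947529705
origins [[ 0.5321 -0.0872]
 [ 0.5323 -0.0877]
 [ 0.5319 -0.0885]
 [ 0.5319 -0.0873]
 [ 0.5327 -0.0889]] [ 0.5322 -0.0879]
lateral [ 0.0941  0.3121  0.0833 -0.1276  0.8665 -0.4204 -0.5331 -0.2748]
origin [ 0.5319 -0.0879] seat [ 0.5304 -0.0993] pivot [ 0.51   -0.2544] knob0 [ 0.4258 -0.2434] knobEnd [ 0.499  -0.3387]
knob [[ 0.4273 -0.241 ]] knob base [[ 0.4267 -0.2396]]
```

step_arm([
  [0.048,-0.013,0,-2,1],
  [0.096,-0.027,0,-4,1],
  [0.144,-0.04,0,-6,1],
  [0.192,-0.053,0,-8,1],
  [0.24,-0.067,0,-10,1],
  [0.288,-0.08,0.01,-12,1],
  [0.336,-0.094,0.02,-14,1],
  [0.38,-0.107,0.03,-17,1],
])

```text
time: 2.55
eef_pos: [0.4555, 0.2488, 0.2331]
tool_rot: [[-0.158, 0.987, 0.001], [0.987, 0.158, -0.0], [-0.0, 0.001, -1.0]]
ft_force: [1.2, -0.6, 0.3]
opening: 0.997
```

```bash
python3 - <<'E'
from h import *
s=bot.state();print(s['eef_pos'],shift([.449,.293,.2],s))
E
python3 look.py w2
```

```text
[0.45546641 0.24875804 0.23306827] [0.0447225  0.00056747 0.03304924]
2.55 [0.45546641 0.24875804 0.23306827] [[-1.57967148e-01  9.87443701e-01  1.14770193e-03]
 [ 9.87444270e-01  1.57967544e-01 -2.61978847e-04]
 [-4.39989017e-04  1.09190764e-03 -9.99999307e-01]]
```

View pics/w2.png

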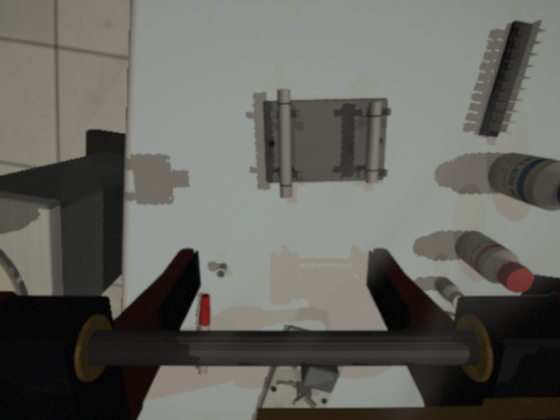

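The wrist view shows the long rod (left) from about (284,90) to (286,198), with the short rod on the right, x≈375.

```bash
python3 - <<'E'
from h import *
import pickle
np.set_printoptions(precision=4,suppress=True)
s,p,d,c=pickle.load(open('w2.pkl','rb'))
cv2.imwrite('pics/w2z.png',cv2.resize(p[80:205,245:400,::-1],None,fx=4,fy=4,interpolation=cv2.INTER_CUBIC))
W=wpose(s,c)
px=[(284.5,89.5),(286,198)]
a=onplane(px,.045,c,W);print(a,np.linalg.norm(a[0]-a[1]),a.mean(0)); v=a[0]-a[1];print(np.degrees(np.arctan2(-v[0],v[1])))
a=onplane([(375,102),(373,183.5)],.045,c,W);print(a.mean(0),np.linalg.norm(a[0]-a[1]))
E
```

```text
[[0.4397 0.3502 0.045 ]
 [0.4607 0.2309 0.045 ]] 0.12111351534596754 [0.4502 0.2905 0.045 ]
9.982393566294501
[0.549  0.3087 0.045 ] 0.09102626988552438
```

View pics/w2z.png

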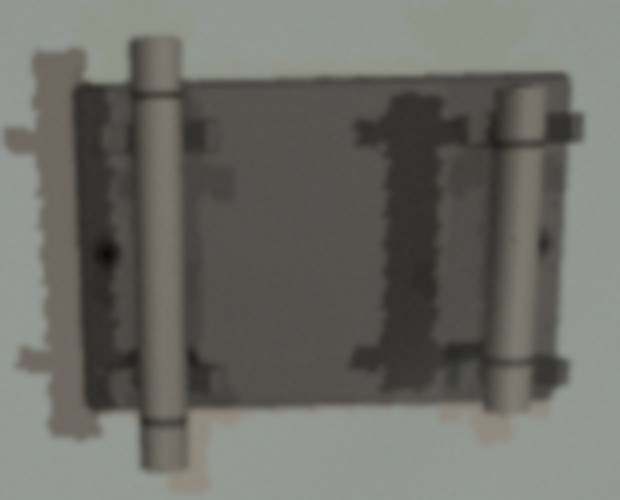

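step_arm([
  [0.02,0.001,0.03,-0.5,0.4],
  [0.0425,0.001,0.06,-1,0.2],
  [0.0425,0.001,0.1,-1,0],
  [0.0425,0.001,0.14,-1,0],
  [0.0425,0.001,0.17,-1,0],
  [0.0425,0.001,0.19,-1,0],
  [0.0425,0.001,0.205,-1,0],
  [0.0425,0.001,0.205,-1,0],
])

```text
time: 3.4
eef_pos: [0.4491, 0.2887, 0.0258]
tool_rot: [[-0.174, 0.985, -0.003], [0.985, 0.174, -0.002], [-0.002, -0.004, -1.0]]
ft_force: [-0.1, 0.1, -0.7]
opening: 0.501
```

```bash
python3 look.py w3
```

```text
3.4 [0.44907137 0.28874645 0.02582072] [[-0.173994    0.98474147 -0.00321348]
 [ 0.98474538  0.17398748 -0.00221165]
 [-0.0016188  -0.00354928 -0.99999239]]
```

View pics/w3.png

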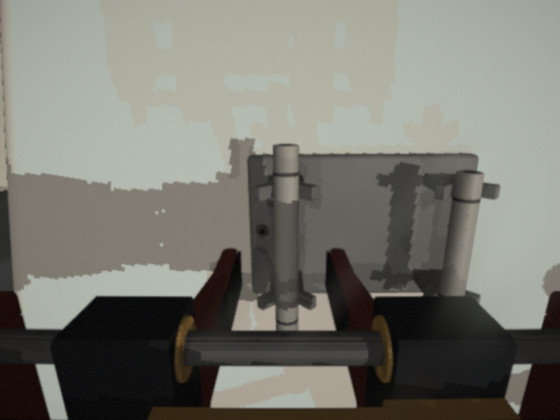

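The rod, from (286,146) down, lies centred between the open fingers, at columns 240 and 330. I'll check its far end position, then close.

```bash
python3 - <<'E'
from h import *
import pickle
s,p,d,c=pickle.load(open('w3.pkl','rb'))
W=wpose(s,c)
a=onplane([(286,146)],.048,c,W)
print(a,s['tool_rot'].T@(a[0]-s['eef_pos']))
b=onplane([(286,332)],.048,c,W);print(s['tool_rot'].T@(b[0]-s['eef_pos']))
E
```

```text
[[0.43852122 0.34961743 0.048     ]] [ 0.06174217  0.00012289 -0.02227984]
[-0.05134353  0.00038243 -0.02209769]
```

step_arm([
  [0.001,0,0,0,-0.5],
  [0.001,0,0,0,-0.8],
  [0.001,0,0,0,-1],
  [0.001,0,0,0,-1],
  [0.001,0,0,0,-1],
  [0.001,0,0,0,-1],
  [0.001,0,0,0,-1],
  [0.001,0,0,0,-1],
], force=30)

```text
time: 4.25
eef_pos: [0.4494, 0.2917, 0.028]
tool_rot: [[-0.176, 0.984, -0.0], [0.984, 0.176, -0.0], [-0.0, -0.0, -1.0]]
ft_force: [0.5, 0.1, -0.5]
opening: 0.007
```

```bash
python3 look.py w4
```

```text
4.25 [0.44943738 0.29165698 0.02799051] [[-1.75623248e-01  9.84457447e-01 -9.55456505e-05]
 [ 9.84457451e-01  1.75623244e-01 -5.26114825e-05]
 [-3.50137286e-05 -1.03300427e-04 -9.99999994e-01]]
```

View pics/w4.png

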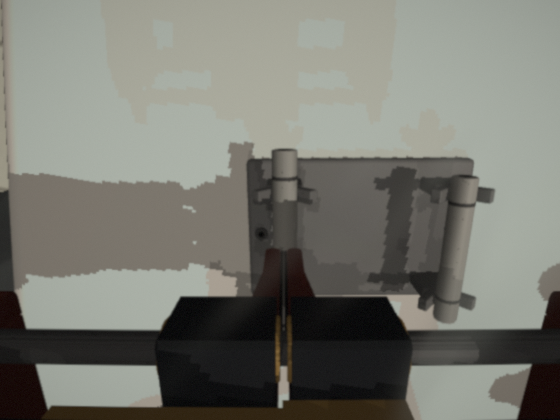

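```bash
python3 - <<'E'
from h import *
import pickle
np.set_printoptions(precision=4,suppress=True,linewidth=150)
for n in ['w3','w4']:
    s,p,d,c=pickle.load(open(n+'.pkl','rb'))
    T=np.linalg.inv(c['T_tool_cam'])
    for t in [[0,0,0],[0,0,-.019],[.05,0,-.019],[0,.025,0]]:
        q=T[:3,:3]@np.array(t)+T[:3,3]; q=np.array([q[0],-q[1],-q[2]])
        u,_=cv2.projectPoints(q.reshape(1,3),np.zeros(3),np.zeros(3),c['camera_matrix'],c['distortion']);print(t,u.ravel(),q[2])
    W=wpose(s,c)
    for col in (284,):
        for r in (155,180,210,230,245,252,260,270,290,310):
            z=d[r,col]; o,dr=rays([(col,r)],c,W); P=o+dr[0]*z; print(n,r,z,P, (s['tool_rot'].T@(P-s['eef_pos'])))
s,p,d,c=pickle.load(open('w4.pkl','rb'))
cv2.imwrite('pics/w4z.png',cv2.resize(p[140:350,180:400,::-1],None,fx=3,fy=2.8))
p,d=bot.grab_frame('scene')
cv2.imwrite('pics/s4.png',cv2.resize(p[240:350,80:240,::-1],None,fx=5,fy=5))
E
```

```text
[0, 0, 0] [285.2884 241.2922] 0.2158284846638064
[0, 0, -0.019] [285.5033 253.1555] 0.19760634909589997
[0.05, 0, -0.019] [285.6728 167.4597] 0.1834461929736359
[0, 0.025, 0] [324.6296 241.2686] 0.21584338586687712
w3 155 0.174385 [0.4382 0.3453 0.0519] [ 0.0575 -0.0009 -0.0262]
w3 180 0.17831574 [0.4405 0.3324 0.0517] [ 0.0445 -0.0009 -0.026 ]
w3 210 0.18260126 [0.4434 0.3164 0.0521] [ 0.0282 -0.0009 -0.0263]
w3 230 0.18657789 [0.4454 0.305  0.0514] [ 0.0166 -0.0009 -0.0256]
w3 245 0.18923816 [0.4469 0.2962 0.0513] [ 0.0077 -0.0009 -0.0255]
w3 252 0.19015102 [0.4476 0.2922 0.0515] [ 0.0036 -0.0009 -0.0257]
w3 260 0.19084293 [0.4484 0.2877 0.0522] [-0.001  -0.0009 -0.0263]
w3 270 0.19293292 [0.4496 0.2814 0.0519] [-0.0073 -0.0009 -0.026 ]
w3 290 0.1964125 [0.4518 0.269  0.052 ] [-0.02   -0.0009 -0.0261]
w3 310 0.20033872 [0.4541 0.2558 0.0519] [-0.0333 -0.0009 -0.026 ]
[0, 0, 0] [285.2869 241.2943] 0.2158303712646747
[0, 0, -0.019] [285.5016 253.1577] 0.1976082411045137
[0.05, 0, -0.019] [285.6709 167.4629] 0.18344803692459966
[0, 0.025, 0] [324.6276 241.2706] 0.21584530446994835
w4 155 0.17535613 [0.4384 0.348  0.0532] [ 0.0574 -0.0009 -0.0252]
w4 180 0.17899165 [0.4407 0.3352 0.0533] [ 0.0444 -0.0009 -0.0253]
w4 210 0.18432537 [0.4437 0.3188 0.0527] [ 0.0277 -0.0009 -0.0247]
w4 230 0.18767993 [0.4457 0.3075 0.0526] [ 0.0162 -0.0009 -0.0246]
w4 245 0.19058011 [0.4473 0.2986 0.0522] [ 0.0072 -0.0009 -0.0242]
w4 252 0.17122546 [0.4466 0.3024 0.0712] [ 0.011  -0.001  -0.0433]
w4 260 0.16419807 [0.4467 0.3014 0.0788] [ 0.0101 -0.001  -0.0509]
w4 270 0.15660235 [0.4469 0.3002 0.0871] [ 0.0088 -0.001  -0.0592]
w4 290 0.15607895 [0.4484 0.2917 0.0902] [ 0.0002 -0.001  -0.0622]
w4 310 0.15506133 [0.4499 0.2835 0.0937] [-0.0081 -0.001  -0.0657]
```

View pics/w4z.png

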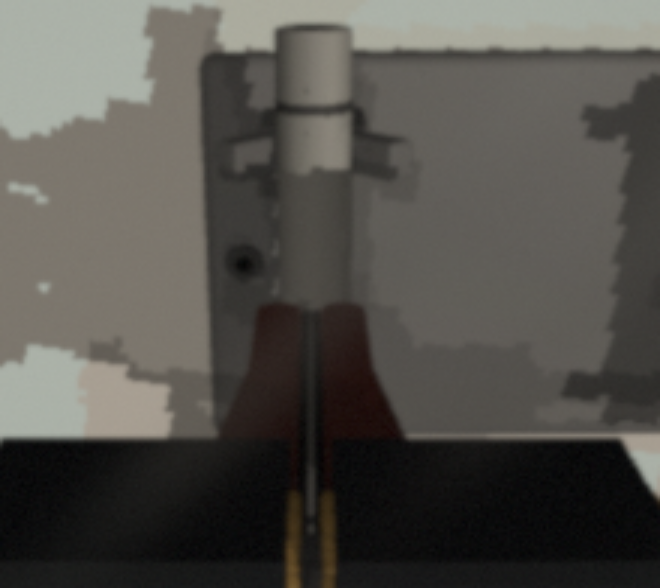

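View pics/s4.png

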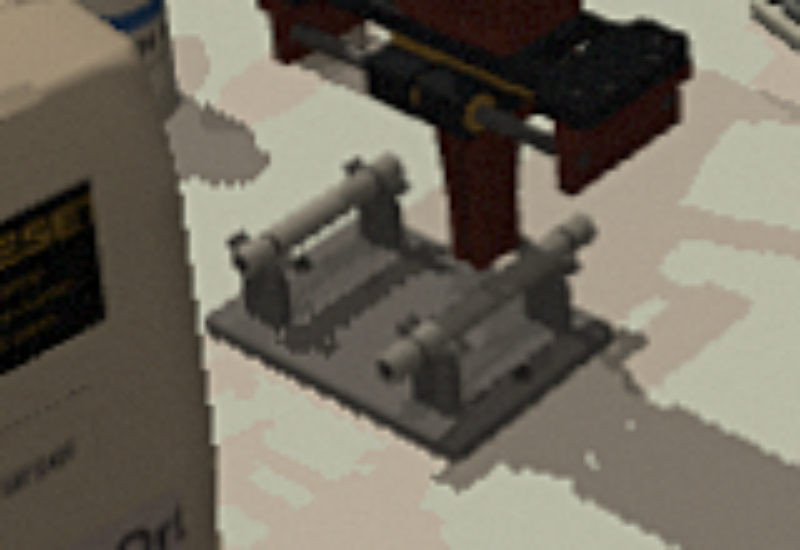

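```bash
python3 - <<'E'
from h import *
np.set_printoptions(precision=4,suppress=True,linewidth=150)
c=bot.get_calibration('scene');Pi=np.linalg.inv(c['pose'])
def pr(P):
    q=Pi[:3,:3]@np.array(P)+Pi[:3,3];q=np.array([q[0],-q[1],-q[2]])
    return cv2.projectPoints(q.reshape(1,3),np.zeros(3),np.zeros(3),c['camera_matrix'],c['distortion'])[0].ravel()
for z in (.028,.047,.055,.065,.075): 
    u=pr([.4494,.2917,z]); print(z,u,(u-[80,240])*5)
for P in [(.4397,.3502,.045),(.4607,.2309,.045)]: u=pr(P);print(u,(u-[80,240])*5)
E
```

```text
0.028 [178.0043 305.7458] [490.0217 328.7288]
0.047 [177.4914 298.4972] [487.4568 292.486 ]
0.055 [177.2723 295.4125] [486.3617 277.0624]
0.065 [176.996  291.5289] [484.98   257.6443]
0.075 [176.7168 287.614 ] [483.5838 238.07  ]
[156.7042 313.9522] [383.5212 369.7611]
[197.161  284.9625] [585.8051 224.8124]
```

```bash
python3 - <<'E'
from h import *
import pickle
np.set_printoptions(precision=4,suppress=True,linewidth=150)
for n,cols in [('w4',(272,278,292,298)),('w3',(228,234,335,342)),('w1',(184,190,195,375,380))]:
    s,p,d,c=pickle.load(open(n+'.pkl','rb'))
    for col in cols:
        out=[]
        for r in range(238,275,2):
            o,dr=rays([(col,r)],c,c['T_tool_cam']); P=o+dr[0]*d[r,col]; out.append((r,*np.round(P*1000,1)))
        print(n,col,[tuple(map(float,x)) for x in out if abs(x[3])<150][:14])
E
```

```text
w4 272 [(238.0, -4.8, -9.1, 18.6), (240.0, -5.9, -9.0, 17.6), (242.0, -7.2, -9.0, 17.3), (244.0, -8.8, -9.1, 17.6), (246.0, -10.8, -9.1, 18.7), (248.0, 11.7, -7.1, -39.5), (250.0, 12.1, -7.0, -43.3), (252.0, 12.4, -6.9, -46.6), (254.0, 11.6, -6.9, -47.2), (256.0, 12.2, -6.8, -50.8), (258.0, 11.9, -6.7, -52.5), (260.0, 12.2, -6.6, -55.6), (262.0, 12.3, -6.5, -57.9), (264.0, 12.1, -6.5, -59.7)]
w4 278 [(238.0, 10.5, -4.3, -22.0), (240.0, 9.8, -4.3, -23.2), (242.0, 8.4, -4.3, -22.7), (244.0, 7.5, -4.3, -23.6), (246.0, 6.1, -4.3, -23.0), (248.0, 11.9, -4.0, -40.0), (250.0, 12.5, -4.0, -44.2), (252.0, 12.3, -3.9, -46.2), (254.0, 12.4, -3.9, -49.0), (256.0, 12.4, -3.9, -51.2), (258.0, 12.0, -3.8, -52.9), (260.0, 12.6, -3.8, -56.3), (262.0, 11.5, -3.8, -56.3), (264.0, 11.7, -3.8, -58.8)]
w4 292 [(238.0, 11.0, 3.6, -23.1), (240.0, 9.5, 3.6, -22.5), (242.0, 8.6, 3.6, -23.3), (244.0, 7.2, 3.6, -22.7), (246.0, 5.3, 3.7, -21.1), (248.0, 12.2, 3.1, -40.8), (250.0, 12.3, 3.1, -43.6), (252.0, 12.4, 3.0, -46.4), (254.0, 12.0, 2.9, -48.1), (256.0, 12.2, 2.9, -51.0), (258.0, 12.3, 2.8, -53.4), (260.0,
[... 3322 characters left out ...]
0), (254.0, 11.1, 43.9, -47.0), (256.0, 10.4, 43.7, -47.9), (258.0, 10.2, 43.2, -49.9), (260.0, 9.8, 42.9, -51.3), (262.0, 9.5, 42.5, -53.0), (264.0, 8.8, 42.3, -53.7), (266.0, 8.1, 42.2, -54.5), (268.0, 7.2, 42.2, -54.7), (270.0, 6.2, 42.2, -54.8), (272.0, 5.8, 41.9, -56.1), (274.0, 4.2, 42.3, -55.0)]
w1 380 [(248.0, 11.5, 48.2, -40.2), (250.0, 11.0, 47.8, -41.8), (252.0, 11.8, 46.6, -46.1), (254.0, 11.5, 46.0, -48.1), (256.0, 11.6, 45.3, -50.6), (258.0, 11.7, 44.6, -53.3), (260.0, 11.5, 44.1, -55.2), (262.0, 11.2, 43.7, -56.6), (264.0, 10.2, 43.8, -56.8), (266.0, 9.8, 43.5, -58.0), (268.0, 10.4, 42.5, -61.4), (270.0, 10.1, 42.1, -62.8), (272.0, 9.0, 42.3, -62.6), (274.0, 8.1, 42.3, -62.7)]
```

The fingers shut above the rod. Both the wrist depth and the scene view put the real finger tips 30–40 mm short of the reported TCP. I'll open, go down a safe 15 mm and check the tip height again in the scene view.

step_arm([
  [0,0,0,0,0],
  [0,0,0,0,0],
  [0,0,0,0,0],
  [0,0,0,0,0],
  [0,0,0.005,0,0],
  [0,0,0.01,0,0],
  [0,0,0.015,0,0],
  [0,0,0.015,0,0],
])

```text
time: 5.15
eef_pos: [0.4488, 0.2912, 0.0116]
tool_rot: [[-0.176, 0.984, -0.002], [0.984, 0.176, -0.001], [-0.001, -0.002, -1.0]]
ft_force: [-0.5, 0.3, 0.2]
opening: 0.495
```

```bash
python3 - <<'E'
from h import *
np.set_printoptions(precision=4,suppress=True,linewidth=150)
s=bot.state();print(s['eef_pos'],s['ft_force'],s['opening'])
p,d=bot.grab_frame('scene')
cv2.imwrite('pics/s5.png',cv2.resize(p[240:350,80:240,::-1],None,fx=5,fy=5))
c=bot.get_calibration('scene');Pi=np.linalg.inv(c['pose'])
def pr(P):
    q=Pi[:3,:3]@np.array(P)+Pi[:3,3];q=np.array([q[0],-q[1],-q[2]])
    return cv2.projectPoints(q.reshape(1,3),np.zeros(3),np.zeros(3),c['camera_matrix'],c['distortion'])[0].ravel()
y=s['tool_rot'][:,1];x=s['tool_rot'][:,0]
for sg in(-1,1):
  for z in (.013,.03,.043,.053):
    P=s['eef_pos']+sg*.0225*y+.01*x;P[2]=z;print(sg,z,(pr(P)-[80,240])*5)
E
```

```text
[0.4488 0.2912 0.0116] [-0.5097  0.2751  0.2353] 0.49468741735449584
-1 0.013 [516.8655 389.8749]
-1 0.03 [514.7505 357.5332]
-1 0.043 [513.1077 332.5058]
-1 0.053 [511.8287 313.0763]
1 0.013 [438.4158 349.5419]
1 0.03 [435.7983 317.563 ]
1 0.043 [433.7661 292.8204]
1 0.053 [432.1844 273.6144]
```

View pics/s5.png

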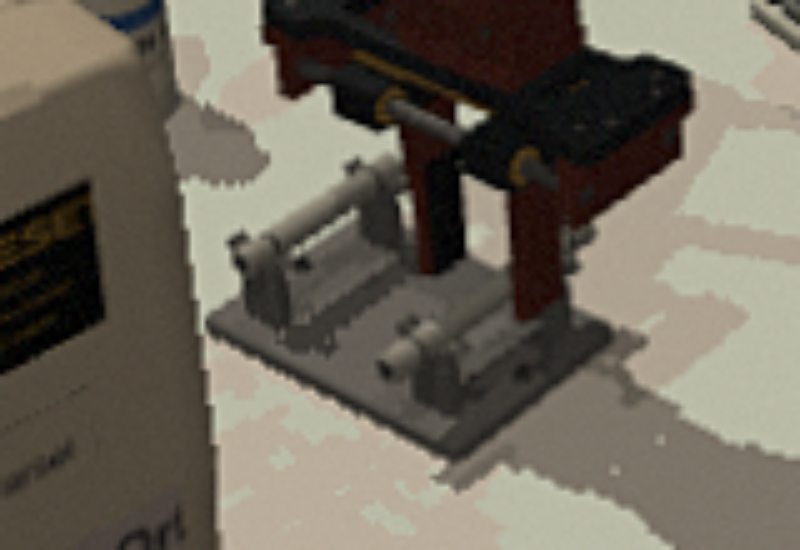

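The finger tips now appear at rows 273 and 318, which is z≈0.05. So the true tips are about 40 mm behind the reported TCP, matching the wrist depth. I'll go 24 mm further down and close.

step_arm([
  [0,0,0.008,0,0],
  [0,0,0.016,0,0],
  [0,0,0.024,0,0],
  [0,0,0.024,0,-0.5],
  [0,0,0.024,0,-0.8],
  [0,0,0.024,0,-1],
  [0,0,0.024,0,-1],
  [0,0,0.024,0,-1],
], force=30)

```text
time: 6.0
eef_pos: [0.4502, 0.2919, -0.0104]
tool_rot: [[-0.176, 0.984, 0.002], [0.984, 0.176, 0.001], [0.0, 0.002, -1.0]]
ft_force: [2.0, 0.2, 1.2]
opening: 0.148
```

```bash
python3 look.py w6; python3 -c "
from h import *
s=bot.state();print(s['opening'],s['ft_force'])"
```

```text
6.0 [ 0.45018754  0.29189913 -0.01035375] [[-1.75607030e-01  9.84458957e-01  1.65322500e-03]
 [ 9.84460291e-01  1.75606218e-01  6.25588318e-04]
 [ 3.25549434e-04  1.73739207e-03 -9.99998438e-01]]
0.14845952501419576 [ 1.71933788  1.83498975 -0.59059058]
```

View pics/w6.png

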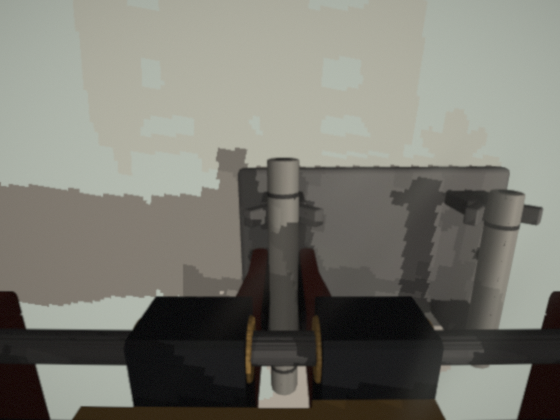

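The rod sits between the fingers, with its ends at (284,160) and (284,390); opening 0.148 fits 14 mm. Lifting.

step_arm([
  [0,0,-0.01,0,-1],
  [0,0,-0.025,0,-1],
  [0,0,-0.05,0,-1],
  [0,0,-0.08,0,-1],
  [0,0,-0.11,0,-1],
  [0,0,-0.14,0,-1],
  [0,0,-0.16,0,-1],
  [0,0,-0.16,0,-1],
])

```text
time: 6.85
eef_pos: [0.4509, 0.2925, 0.1543]
tool_rot: [[-0.176, 0.984, 0.007], [0.984, 0.176, 0.004], [0.003, 0.007, -1.0]]
ft_force: [0.7, 0.3, -0.7]
opening: 0.148
```

```bash
python3 look.py w7; python3 - <<'E'
from h import *
import pickle
np.set_printoptions(precision=4,suppress=True)
s,p,d,c=pickle.load(open('w7.pkl','rb'))
print(s['opening'],s['ft_force'],s['qpos'])
for r in (158,160,163,170,200,230,250,380,388):
    o,dr=rays([(284,r)],c,c['T_tool_cam']);print(r,o+dr[0]*d[r,284])
print('end to axis plane z=-.055', )
E
```

```text
6.85 [0.45090705 0.292543   0.15428993] [[-0.17568791  0.9844241   0.00655353]
 [ 0.9844425   0.17566587  0.00380478]
 [ 0.00259428  0.00712002 -0.99997129]]
0.14758024706525322 [ 0.7466  0.2983 -0.6739] [ 0.5121 -0.0892  1.4619  0.0001  1.7613  0.3356]
158 [ 0.0601 -0.001  -0.0582]
160 [ 0.0597 -0.001  -0.0615]
163 [ 0.0587 -0.001  -0.0631]
170 [ 0.0557 -0.001  -0.0626]
200 [ 0.0434 -0.001  -0.0643]
230 [ 0.0295 -0.001  -0.0623]
250 [ 0.0202 -0.001  -0.0625]
380 [-0.0506 -0.001  -0.0625]
388 [-0.0561 -0.001  -0.0619]
end to axis plane z=-.055
```

View pics/w7.png

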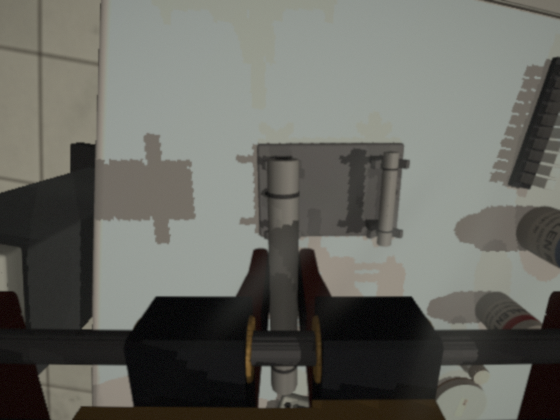

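The rod is held and level: ends at tool x ±60 mm, axis 55.5 mm behind the TCP. Carrying it to the fixture now.

step_arm([
  [-0.03,0.001,0,2,-1],
  [-0.075,0.002,0,4,-1],
  [-0.12,0.003,0,6,-1],
  [-0.165,0.004,0,9,-1],
  [-0.21,0.005,0,12,-1],
  [-0.25,0.006,0,14,-1],
  [-0.29,0.007,0.01,16,-1],
  [-0.325,0.008,0.015,17.6,-1],
])

```text
time: 7.7
eef_pos: [0.5135, -0.0288, 0.1316]
tool_rot: [[0.132, 0.991, -0.003], [0.991, -0.132, 0.0], [-0.0, -0.003, -1.0]]
ft_force: [-0.0, 0.8, -0.5]
opening: 0.151
```

```bash
python3 - <<'E'
from h import *
s=bot.state();print(s['eef_pos'],s['tool_rot'],shift([.5304,-.0993,.1],s))
E
```

```text
[ 0.51345927 -0.02877505  0.13163739] [[ 1.32388004e-01  9.91192855e-01 -3.18449893e-03]
 [ 9.91197958e-01 -1.32387819e-01  2.69709590e-04]
 [-1.54254649e-04 -3.19217515e-03 -9.99994893e-01]] [-0.06765655  0.02622917  0.03156426]
```

step_arm([
  [-0.03,0.01,0.01,0,-1],
  [-0.055,0.02,0.02,0,-1],
  [-0.065,0.026,0.03,0,-1],
  [-0.065,0.026,0.03,0,-1],
  [-0.065,0.026,0.03,0,-1],
  [-0.065,0.026,0.03,0,-1],
  [-0.065,0.026,0.03,0,-1],
  [-0.065,0.026,0.03,0,-1],
])

```text
time: 8.5
eef_pos: [0.532, -0.094, 0.1048]
tool_rot: [[0.129, 0.992, 0.001], [0.992, -0.129, -0.0], [-0.0, 0.001, -1.0]]
ft_force: [0.9, -0.1, -1.5]
opening: 0.147
```

```bash
python3 look.py w8;python3 - <<'E'
from h import *
s=bot.state();print(s['eef_pos'],np.degrees(np.arctan2(s['tool_rot'][1,0],s['tool_rot'][0,0])),shift([.5304,-.0993,-.004],s))
E
```

```text
8.5 [ 0.53199867 -0.09395041  0.10476375] [[ 1.29090074e-01  9.91632216e-01  1.14085239e-03]
 [ 9.91632872e-01 -1.29089980e-01 -1.56269207e-04]
 [-7.68896770e-06  1.15147954e-03 -9.99999337e-01]]
[ 0.53195306 -0.09407732  0.10461847] 82.57466490635446 [-0.00537692 -0.00096643  0.10861775]
```

View pics/w8.png

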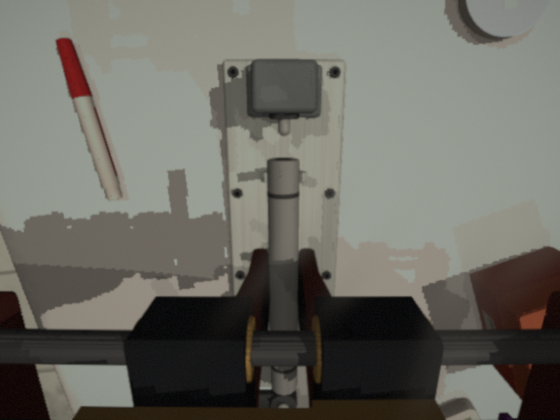

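The rod (column 284) lines up with the head nose (284,125) and the fixture screws. Going down.

step_arm([
  [-0.003,-0.0005,0.02,0,-1],
  [-0.005,-0.0005,0.04,0,-1],
  [-0.005,-0.0005,0.06,0,-1],
  [-0.005,-0.0005,0.075,0,-1],
  [-0.005,-0.0005,0.085,0,-1],
  [-0.005,-0.0005,0.09,0,-1],
  [-0.005,-0.0005,0.09,0,-1],
  [-0.005,-0.0005,0.09,0,-1],
])

```text
time: 9.35
eef_pos: [0.5311, -0.0997, 0.0149]
tool_rot: [[0.13, 0.991, 0.001], [0.991, -0.13, -0.0], [-0.0, 0.001, -1.0]]
ft_force: [0.6, -0.1, -0.8]
opening: 0.147
```

```bash
python3 look.py w9;python3 - <<'E'
from h import *
s=bot.state();print(s['eef_pos'],s['ft_force'],shift([.5304,-.0993,-.0045],s))
p,d=bot.grab_frame('scene')
cv2.imwrite('pics/s9.png',cv2.resize(p[180:270,210:360,::-1],None,fx=5,fy=5))
E
```

```text
9.35 [ 0.53113005 -0.09968626  0.01492106] [[ 1.30185319e-01  9.91488900e-01  1.24228657e-03]
 [ 9.91489668e-01 -1.30185033e-01 -3.08753927e-04]
 [-1.44398973e-04  1.27190953e-03 -9.99999181e-01]]
[ 0.53128052 -0.09971803  0.01514115] [-0.14495307  0.82997826 -1.2060838 ] [ 0.00030285 -0.00096099  0.01963949]
```

View pics/w9.png

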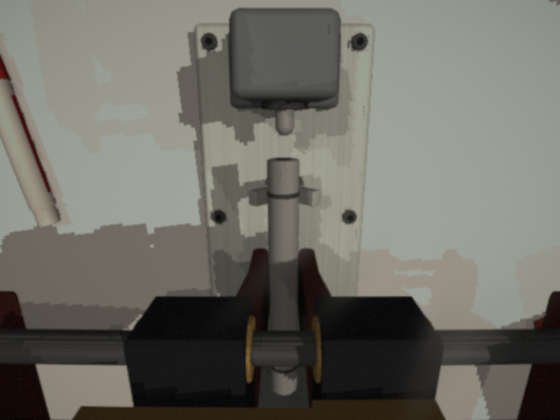

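View pics/s9.png

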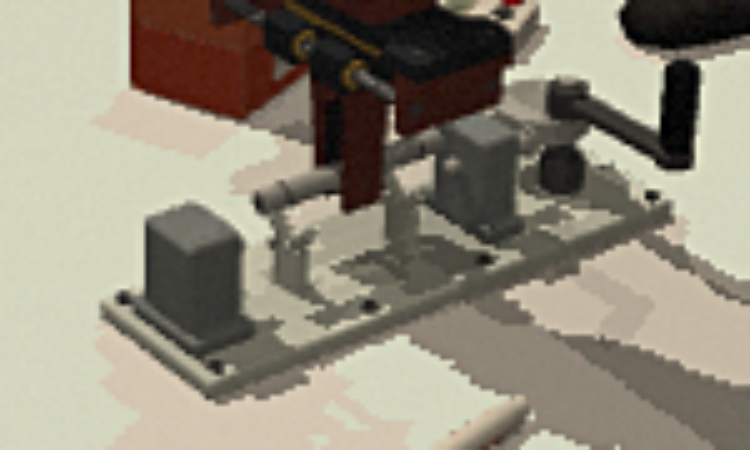

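The rod hangs above the V rests, in line with the nose at (285,130), with a gap to the head. Going down the last 20 mm.

step_arm([
  [0,0,0.004,0,-1],
  [0,0,0.008,0,-1],
  [0,0,0.012,0,-1],
  [0,0,0.016,0,-1],
  [0,0,0.018,0,-1],
  [0,0,0.02,0,-1],
  [0,0,0.02,0,-1],
  [0,0,0.02,0,-1],
])

```text
time: 10.25
eef_pos: [0.5314, -0.0997, -0.0054]
tool_rot: [[0.13, 0.991, 0.002], [0.991, -0.13, -0.0], [-0.0, 0.002, -1.0]]
ft_force: [3.0, -1.5, 1.3]
opening: 0.152
```

```bash
python3 look.py w10;python3 - <<'E'
from h import *
import pickle
np.set_printoptions(precision=4,suppress=True)
s,p,d,c=pickle.load(open('w10.pkl','rb'))
print(s['eef_pos'],s['ft_force'],s['torque'],s['opening'],shift([.5304,-.0993,-.0045],s))
for r in (130,132,134,158,160,163,200,230,380,388):
    o,dr=rays([(284,r)],c,c['T_tool_cam']);print(r,o+dr[0]*d[r,284])
E
```

```text
10.25 [ 0.53143699 -0.09974273 -0.00536071] [[ 1.30275386e-01  9.91475886e-01  1.97260701e-03]
 [ 9.91477843e-01 -1.30274927e-01 -3.59942482e-04]
 [-9.98930574e-05  2.00268779e-03 -9.99997990e-01]]
[ 0.5314 -0.0997 -0.0054] [ 2.964  -1.4516  1.3335] [-0.0956 -0.5445 -0.037 ] 0.1518189851987492 [ 0.0003 -0.0011 -0.0009]
130 [ 0.0712 -0.0011 -0.0598]
132 [ 0.0704 -0.0011 -0.0599]
134 [ 0.0696 -0.0011 -0.0591]
158 [ 0.0595 -0.0011 -0.0568]
160 [ 0.0592 -0.0011 -0.0613]
163 [ 0.0583 -0.0011 -0.0634]
200 [ 0.0425 -0.0011 -0.0626]
230 [ 0.0292 -0.0011 -0.0629]
380 [-0.0512 -0.0011 -0.0622]
388 [-0.057  -0.001  -0.0614]
```

View pics/w10.png

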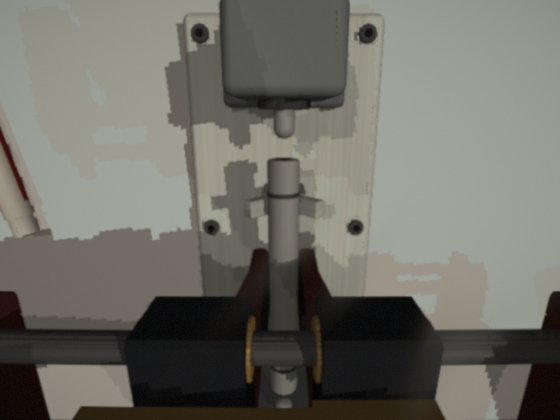

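The rod is in the V rests with about a 9 mm gap to the head nose (8.5 nominal), and contact is light. Release and lift.

step_arm([
  [0,0,0,0,-0.5],
  [0,0,0,0,-0.3],
  [0,0,0,0,0],
  [0,0,0,0,0],
  [0,0,0,0,0],
  [0,0,-0.005,0,0],
  [0,0,-0.02,0,0],
  [0,0,-0.04,0,0],
])

```text
time: 11.1
eef_pos: [0.5301, -0.0995, 0.0346]
tool_rot: [[0.13, 0.991, -0.001], [0.991, -0.13, 0.0], [0.0, -0.001, -1.0]]
ft_force: [1.0, 0.3, 0.2]
opening: 0.497
```

step_arm([
  [0,0,-0.03,0,0],
  [0,0,-0.06,0,0],
  [0,0,-0.1,0,0],
  [0,0,-0.14,0,0],
  [0,0,-0.18,0,0],
  [0,0,-0.18,0,0],
  [0,0,-0.18,0,0],
  [0,0,-0.18,0,0],
])

```text
time: 11.9
eef_pos: [0.5301, -0.0995, 0.213]
tool_rot: [[0.13, 0.991, -0.002], [0.991, -0.13, 0.0], [0.0, -0.002, -1.0]]
ft_force: [-0.7, 0.2, -0.2]
opening: 0.503
```

```bash
python3 look.py w11;python3 - <<'E'
from h import *
p,d=bot.grab_frame('top')
cv2.imwrite('pics/t11.png',cv2.resize(p[180:270,225:365,::-1],None,fx=5.5,fy=5.5))
E
```

```text
11.9 [ 0.53014194 -0.09948304  0.21304633] [[ 1.30261436e-01  9.91478325e-01 -1.63981918e-03]
 [ 9.91479662e-01 -1.30260927e-01  4.13423691e-04]
 [ 1.96296261e-04 -1.67970053e-03 -9.99998570e-01]]
```

View pics/w11.png

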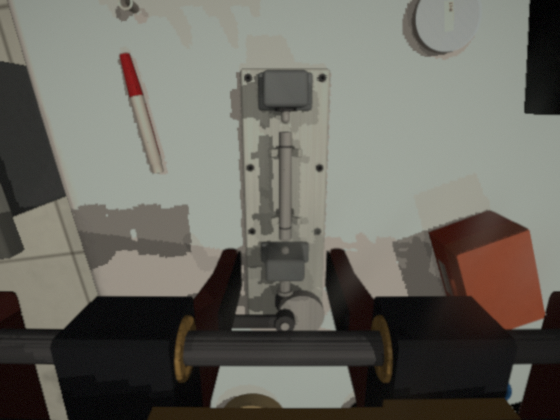

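The long rod lies in the V rests from (285,132) to (285,240), between the two centres and clear of both. Next I need the gripper's free depth for taking the knob.

```bash
python3 - <<'E'
from h import *
import pickle
np.set_printoptions(precision=4,suppress=True)
s,p,d,c=pickle.load(open('w11.pkl','rb'))
for col,rows in [(130,(300,310,330,350,380)),(283,(335,345,355,410)),(230,(252,270,290,296)),(185,(335,350))]:
  for r in rows:
    o,dr=rays([(col,r)],c,c['T_tool_cam']);print(col,r,o+dr[0]*d[r,col])
s,p,d,c=pickle.load(open('w11.pkl','rb'))
print(shift([.427,-.241,.12],s), s['qpos'])
E
```

```text
130 300 [ 0.0338 -0.0393 -0.128 ]
130 310 [ 0.0326 -0.0383 -0.1307]
130 330 [ 0.0333 -0.0345 -0.1394]
130 350 [ 0.0305 -0.0335 -0.1425]
130 380 [ 0.0247 -0.0335 -0.1445]
283 335 [ 0.0288 -0.0015 -0.1349]
283 345 [ 0.0273 -0.0015 -0.1365]
283 355 [ 0.0257 -0.0015 -0.1379]
283 410 [ 0.0189 -0.0015 -0.1464]
230 252 [ 0.0116 -0.0279 -0.0455]
230 270 [ 0.0106 -0.0252 -0.0636]
230 290 [ 0.0084 -0.0232 -0.0776]
230 296 [ 0.0055 -0.0234 -0.0775]
185 335 [ 0.029  -0.0241 -0.1353]
185 350 [ 0.0265 -0.0237 -0.1373]
[-0.1538 -0.0837  0.0932] [-0.2486 -0.0622  1.3322 -0.      1.8733 -0.1179]
```

View pics/t11.png

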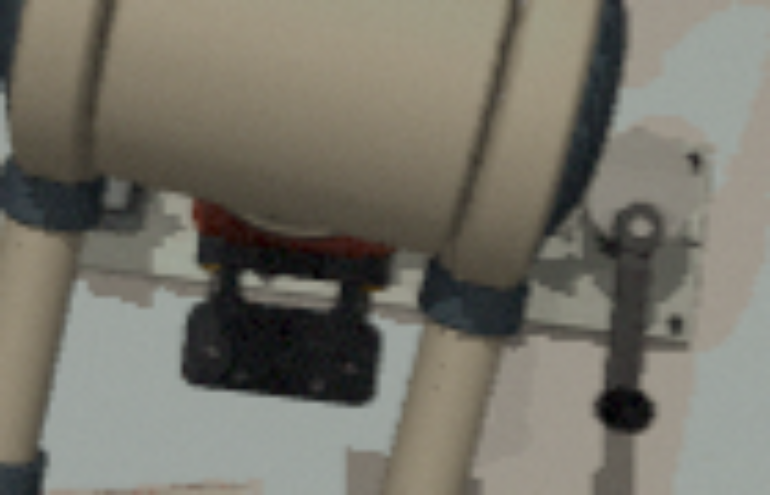

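step_arm([
  [-0.03,-0.017,0,0,0.2],
  [-0.06,-0.034,0,0,0.2],
  [-0.09,-0.05,0,0,0.2],
  [-0.12,-0.067,0.02,0,0.2],
  [-0.154,-0.084,0.05,0,0.2],
  [-0.154,-0.084,0.07,0,0.2],
  [-0.154,-0.084,0.07,0,0.2],
  [-0.154,-0.084,0.07,0,0.2],
])

```text
time: 12.8
eef_pos: [0.4269, -0.2409, 0.1436]
tool_rot: [[0.13, 0.991, -0.001], [0.991, -0.13, 0.001], [0.001, -0.002, -1.0]]
ft_force: [-0.4, 0.3, 0.4]
opening: 0.599
```

```bash
python3 look.py w12;python3 - <<'E'
from h import *
s=bot.state();print(shift([.427,-.241,.044],s))
E
```

```text
12.8 [ 0.42694069 -0.24089156  0.14357633] [[ 1.30258817e-01  9.91479090e-01 -1.36158559e-03]
 [ 9.91479544e-01 -1.30257277e-01  1.16460299e-03]
 [ 9.77323082e-04 -1.50168407e-03 -9.99998395e-01]]
[-9.50519163e-05 -6.77873447e-04  1.00707261e-01]
```

View pics/w12.png

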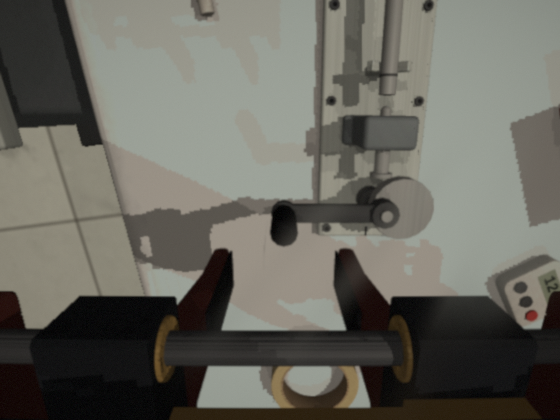

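```bash
python3 - <<'E'
from h import *
import pickle
np.set_printoptions(precision=4,suppress=True)
s,p,d,c=pickle.load(open('w12.pkl','rb'))
W=wpose(s,c)
a=onplane([(285,234),(285,212)],.1235,c,W);print(a,(a-s['eef_pos'])@s['tool_rot'])
for r in (225,230,235,240):
    o,dr=rays([(285,r)],c,c['T_tool_cam']);print(r,o+dr[0]*d[r,285])
E
```

```text
[[ 0.4264 -0.2436  0.1235]
 [ 0.4284 -0.2279  0.1235]] [[-0.0028 -0.0002  0.0201]
 [ 0.0131 -0.0002  0.0201]]
225 [ 0.0037 -0.0002  0.0204]
230 [ 0.0002 -0.0002  0.02  ]
235 [-0.0035 -0.0002  0.0199]
240 [-0.0076 -0.0002  0.0211]
```

The knob's top (285,234) is midway between the fingers. Going down and gripping.

step_arm([
  [-0.002,0,0.025,0,0.2],
  [-0.002,0,0.05,0,0.2],
  [-0.002,0,0.075,0,0.2],
  [-0.002,0,0.09,0,0.2],
  [-0.002,0,0.1,0,0.2],
  [-0.002,0,0.1,0,0],
  [-0.002,0,0.1,0,-0.3],
  [-0.002,0,0.1,0,-0.6],
], force=30)

```text
time: 13.65
eef_pos: [0.4278, -0.2438, 0.0456]
tool_rot: [[0.13, 0.991, 0.002], [0.991, -0.13, -0.001], [-0.001, 0.002, -1.0]]
ft_force: [0.0, -1.1, -0.1]
opening: 0.371
```

step_arm([
  [0,0,0,0,-0.8],
  [0,0,0,0,-1],
  [0,0,0,0,-1],
  [0,0,0,0,-1],
  [0,0,0,0,-1],
  [0,0,0,0,-1],
  [0,0,0,0,-1],
  [0,0,0,0,-1],
])

```text
time: 14.45
eef_pos: [0.4268, -0.2436, 0.045]
tool_rot: [[0.131, 0.991, 0.0], [0.991, -0.131, -0.001], [-0.001, 0.0, -1.0]]
ft_force: [-4.0, 0.4, 5.2]
opening: 0.224
```

```bash
python3 look.py w13;python3 - <<'E'
from h import *
np.set_printoptions(precision=4,suppress=True)
s=bot.state()
piv=np.array([.51,-.2544]);nx=np.array([.9915,-.1303]);dd=np.array([.1303,.9915])
print(s['opening'],s['ft_force'],s['torque'])
v=s['eef_pos'][:2]-piv;print('r',np.linalg.norm(v),'ang',np.arctan2(-v@dd,-v@nx))
a0=np.arctan2(-v@dd,-v@nx)
p0=s['eef_pos'].copy()
for a in np.arange(0.2,1.58,.1):
    t=piv+.085*(-np.cos(a)*nx-np.sin(a)*dd)
    P=np.r_[t,p0[2]];print(round(a,2),shift(P,s))
a=1.571;t=piv-.085*dd;print(a,shift(np.r_[t,p0[2]],s))
E
```

```text
14.45 [ 0.42679744 -0.24361601  0.04498797] [[ 1.30607511e-01  9.91434151e-01  3.49605547e-05]
 [ 9.91433944e-01 -1.30607461e-01 -6.52691779e-04]
 [-6.42534811e-04  1.19907530e-04 -9.99999786e-01]]
0.21855514464555162 [-4.2696  0.4353  5.2892] [ 0.1015  0.6339 -0.0399]
r 0.08393321615726333 ang 0.0017445504127665196
0.2 [-0.0167  0.0006  0.    ]
0.3 [-0.025   0.0027  0.    ]
0.4 [-0.033   0.0057  0.    ]
0.5 [-0.0406  0.0093  0.    ]
0.6 [-0.0478  0.0138  0.    ]
0.7 [-0.0546  0.0189  0.    ]
0.8 [-0.0608  0.0247  0.    ]
0.9 [-0.0664  0.0311  0.    ]
1.0 [-0.0714  0.038   0.    ]
1.1 [-0.0756  0.0454  0.    ]
1.2 [-0.0791  0.0532  0.0001]
1.3 [-0.0817  0.0612  0.0001]
1.4 [-0.0836  0.0695  0.0001]
1.5 [-0.0846  0.0779  0.0001]
1.571 [-0.0848  0.084   0.0001]
```

View pics/w13.png

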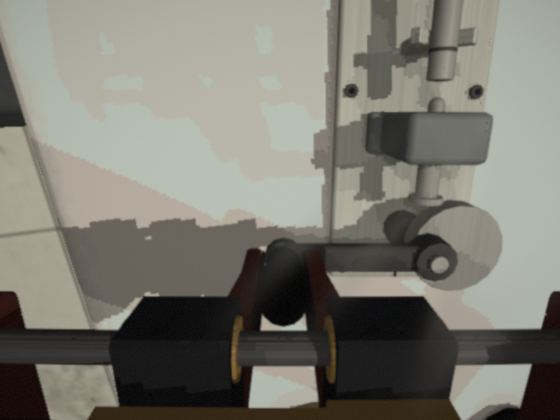

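The knob is gripped (opening 0.22, about 20 mm) in the middle of the jaws at (285,280). Now I lead it round the arc in short calls.

step_arm([
  [-0.0085,0.0004,0,0,-1],
  [-0.0169,0.0017,0,0,-1],
  [-0.0251,0.0038,0,0,-1],
  [-0.0331,0.0067,0,0,-1],
  [-0.0408,0.0104,0,0,-1],
  [-0.048,0.0148,0,0,-1],
  [-0.0548,0.02,0,0,-1],
  [-0.061,0.0258,0,0,-1],
], force=40)

```text
time: 15.3
eef_pos: [0.4445, -0.3077, 0.045]
tool_rot: [[0.131, 0.991, -0.0], [0.991, -0.131, -0.0], [-0.0, -0.0, -1.0]]
ft_force: [-3.7, 2.0, 5.8]
opening: 0.219
```

```bash
cat > lev.py <<'E'
from h import *
np.set_printoptions(precision=4,suppress=True)
s=bot.state()
piv=np.array([.51,-.2544]);nx=np.array([.9915,-.1303]);dd=np.array([.1303,.9915])
print(s['time'],s['opening'],s['ft_force'],s['torque'])
v=s['eef_pos'][:2]-piv;print('r',np.linalg.norm(v),'ang',np.arctan2(-v@dd,-v@nx))
for a in (.9,1,1.1,1.2,1.3,1.4,1.45,1.5,1.571):
    P=np.r_[piv+.085*(-np.cos(a)*nx-np.sin(a)*dd),.045];print(a,shift(P,s))
E
python3 lev.py; python3 look.py w14
```

```text
15.3 0.2193222105232927 [-3.6658  1.964   5.7642] [ 0.2973  0.4635 -0.0258]
r 0.08450093631931364 ang 0.8137506738375443
0.9 [-0.0052  0.0052 -0.    ]
1 [-0.0101  0.0121 -0.    ]
1.1 [-0.0143  0.0195 -0.    ]
1.2 [-0.0178  0.0272 -0.    ]
1.3 [-0.0205  0.0353 -0.    ]
1.4 [-0.0223  0.0436 -0.    ]
1.45 [-0.0229  0.0478 -0.    ]
1.5 [-0.0233  0.052  -0.    ]
1.571 [-0.0236  0.0581 -0.    ]
15.3 [ 0.44445847 -0.30773588  0.04495616] [[ 1.30755554e-01  9.91414627e-01 -1.46883202e-04]
 [ 9.91414534e-01 -1.30755607e-01 -4.38976462e-04]
 [-4.54413488e-04 -8.82235304e-05 -9.99999893e-01]]
```

View pics/w14.png

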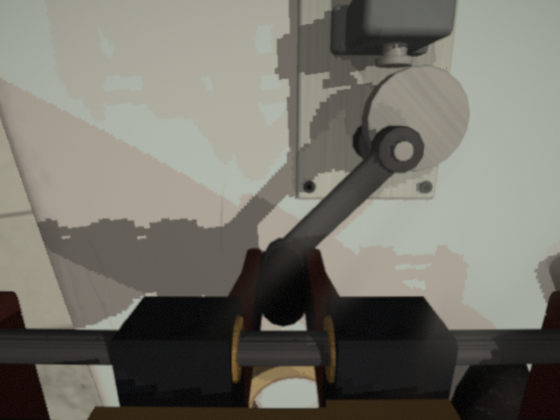

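The lever follows at about 0.81 rad with the handle still in the jaws. Continuing.

step_arm([
  [-0.0052,0.0052,0,0,-1],
  [-0.0101,0.0121,0,0,-1],
  [-0.0143,0.0195,0,0,-1],
  [-0.0178,0.0272,0,0,-1],
  [-0.0205,0.0353,0,0,-1],
  [-0.0223,0.0436,0,0,-1],
  [-0.0233,0.052,0,0,-1],
  [-0.0233,0.052,0,0,-1],
])

```text
time: 16.15
eef_pos: [0.4934, -0.338, 0.045]
tool_rot: [[0.131, 0.991, -0.0], [0.991, -0.131, -0.001], [-0.001, 0.0, -1.0]]
ft_force: [-4.3, 0.2, 6.6]
opening: 0.216
```

```bash
python3 lev.py; python3 look.py w15
```

```text
16.15 0.21642413679716058 [-4.2569  0.2413  6.5612] [-0.1378  0.7309  0.0439]
r 0.08522966146947256 ang 1.5052605865919144
0.9 [ 0.0184 -0.0473 -0.0001]
1 [ 0.0135 -0.0403 -0.    ]
1.1 [ 0.0093 -0.033  -0.    ]
1.2 [ 0.0058 -0.0252 -0.    ]
1.3 [ 0.0031 -0.0172 -0.    ]
1.4 [ 0.0013 -0.0089 -0.    ]
1.45 [ 0.0007 -0.0047 -0.    ]
1.5 [ 0.0003 -0.0004 -0.    ]
1.571 [ 0.      0.0056 -0.    ]
16.15 [ 0.49338469 -0.33799442  0.04497924] [[ 1.30628109e-01  9.91431437e-01 -6.09979543e-05]
 [ 9.91430312e-01 -1.30628053e-01 -1.49951424e-03]
 [-1.49463360e-03  1.35403488e-04 -9.99998874e-01]]
```

View pics/w15.png

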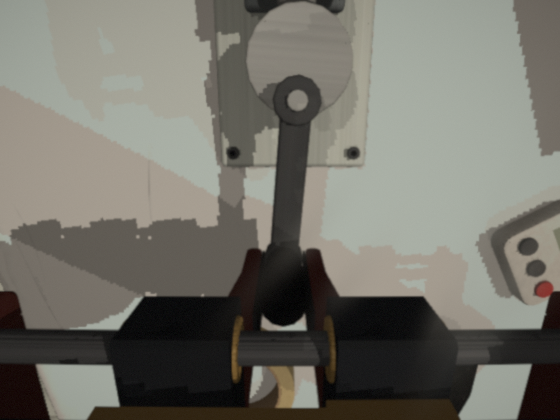

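step_arm([
  [0,0.002,0,0,-1],
  [0,0.004,0,0,-1],
  [0,0.0055,0,0,-1],
  [0,0.0055,0,0,-1],
  [0,0.0055,0,0,-1],
  [0,0.0055,0,0,-1],
  [0,0.0055,0,0,-1],
  [0,0.0055,0,0,-1],
])

```text
time: 17.0
eef_pos: [0.4981, -0.3389, 0.045]
tool_rot: [[0.131, 0.991, -0.0], [0.991, -0.131, -0.002], [-0.002, -0.0, -1.0]]
ft_force: [-4.5, -1.2, 5.2]
opening: 0.221
```

```bash
python3 lev.py|head -3; python3 look.py w16; python3 - <<'E'
from h import *
import pickle
s,p,d,c=pickle.load(open('w16.pkl','rb'))
cv2.imwrite('pics/w16z.png',cv2.resize(p[0:340,180:420,::-1],None,fx=1.75,fy=1.75,interpolation=cv2.INTER_CUBIC))
p,d=bot.grab_frame('scene')
cv2.imwrite('pics/s16.png',cv2.resize(p[180:270,210:360,::-1],None,fx=5,fy=5))
p,d=bot.grab_frame('top')
cv2.imwrite('pics/t16.png',cv2.resize(p[170:290,225:385,::-1],None,fx=5,fy=5))
E
```

```text
17.0 0.22140839054606865 [-4.4801 -1.1613  5.2329] [-0.2776  0.7292 -0.0048]
r 0.0853055759264192 ang 1.5614814749088068
0.9 [ 0.0187 -0.0521 -0.    ]
17.0 [ 0.49809762 -0.33887115  0.04501146] [[ 1.31178149e-01  9.91358768e-01 -2.94626276e-04]
 [ 9.91356903e-01 -1.31178474e-01 -1.92329222e-03]
 [-1.94532123e-03 -3.97858787e-05 -9.99998107e-01]]
```

View pics/w16z.png

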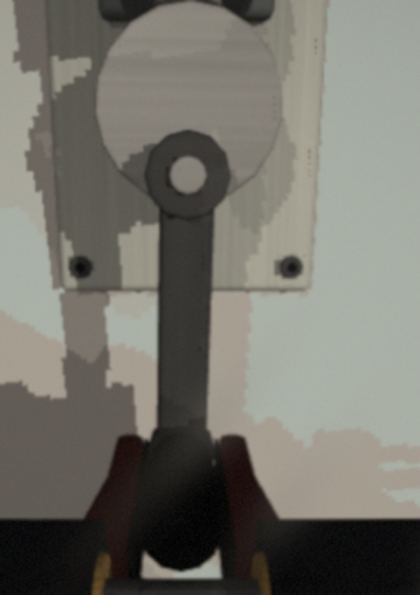

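View pics/s16.png

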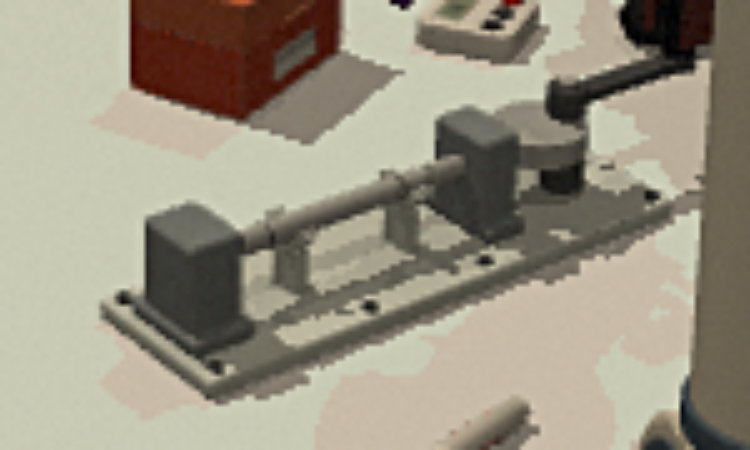

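View pics/t16.png

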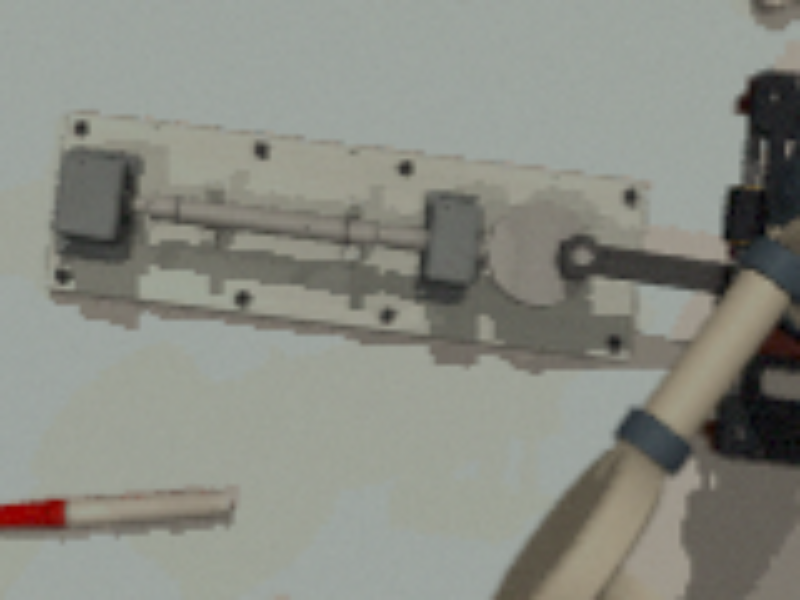

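```bash
python3 - <<'E'
from h import *
import pickle
s,p,d,c=pickle.load(open('w16.pkl','rb'))
W=wpose(s,c)
g=cv2.cvtColor(p,cv2.COLOR_RGB2GRAY).astype(float)
# bar edges: row-wise gradient
pts=[]
for r in range(132,240,6):
    row=cv2.GaussianBlur(g[r:r+1,255:320],(5,1),0)[0]; dg=np.diff(row)
    l=dg[:33].argmin(); rr=33+dg[33:].argmax(); pts.append(((l+rr)/2+255.5,r)); print(r,l+255,rr+255,end=' | ')
a=onplane(pts,.0735,c,W)[:,:2]
nx=np.array([.9915,-.1303]);dd=np.array([.1303,.9915])
f=np.c_[a@nx,a@dd];k=np.polyfit(f[:,1],f[:,0],1);print('\nbar slope rad (x per y)',k[0],'-> angle',np.pi/2-k[0] )
print('pivot',onplane([(180+187.5/1.75,173.5/1.75)],.08,c,W))
a=onplane([(180+80/1.75,267/1.75),(180+290/1.75,267/1.75)],.012,c,W);print('screws mid',a.mean(0))
E
```

```text
132 270 301 | 138 270 301 | 144 270 301 | 150 270 300 | 156 270 300 | 162 269 300 | 168 269 300 | 174 269 299 | 180 269 299 | 186 269 299 | 192 269 299 | 198 269 299 | 204 269 298 | 210 269 298 | 216 269 298 | 222 269 298 | 228 269 297 | 234 269 297 | 
bar slope rad (x per y) 0.02421395531669014 -> angle 1.5465823714782063
pivot [[ 0.50954003 -0.25547177  0.08      ]]
screws mid [ 0.50518806 -0.287638    0.012     ]
```

step_arm([
  [0,0.001,0,0,-1],
  [0,0.0015,0,0,-1],
  [0,0.0015,0,0,-1],
  [0,0.0015,0,0,-1],
  [0,0.0015,0,0,-1],
  [0,0.0015,0,0,-1],
  [0,0.0015,0,0,-1],
  [0,0.0015,0,0,-1],
])

```text
time: 17.95
eef_pos: [0.4996, -0.3391, 0.045]
tool_rot: [[0.131, 0.991, -0.0], [0.991, -0.131, -0.002], [-0.002, -0.0, -1.0]]
ft_force: [-4.6, -0.6, 5.8]
opening: 0.226
```

```bash
python3 lev.py|head -2; python3 look.py w17; python3 - <<'E'
from h import *
import pickle
s,p,d,c=pickle.load(open('w17.pkl','rb'))
W=wpose(s,c)
g=cv2.cvtColor(p,cv2.COLOR_RGB2GRAY).astype(float)
pts=[]
for r in range(132,240,6):
    row=cv2.GaussianBlur(g[r:r+1,255:320],(5,1),0)[0]; dg=np.diff(row)
    l=dg[:33].argmin(); rr=33+dg[33:].argmax(); pts.append(((l+rr)/2+255.5,r))
a=onplane(pts,.0735,c,W)[:,:2]
nx=np.array([.9915,-.1303]);dd=np.array([.1303,.9915])
f=np.c_[a@nx,a@dd];k=np.polyfit(f[:,1],f[:,0],1);print('bar angle',np.pi/2-k[0])
# rod / nose gap at head from top & scene
c=bot.get_calibration('top')
F=lambda l:np.array(l)/5+[224.6,169.6]
e=onplane(F([(150,208)]),.05,c,c['pose'])[0,:2];o=np.array([.5319,-.0879]);print('rod head end y fixture',(e-o)@dd)
E
```

```text
17.95 0.22561094571152698 [-4.6114 -0.6038  5.7815] [-0.2701  0.737  -0.0112]
r 0.08531231265281768 ang 1.5791941339805935
17.95 [ 0.4995948  -0.33907539  0.04501753] [[ 1.31154642e-01  9.91361880e-01 -2.86685136e-04]
 [ 9.91360026e-01 -1.31154951e-01 -1.91788894e-03]
 [-1.93892216e-03 -3.26681463e-05 -9.99998120e-01]]
bar angle 1.5666885568817377
rod head end y fixture 0.05745247299871478
```

View pics/w17.png

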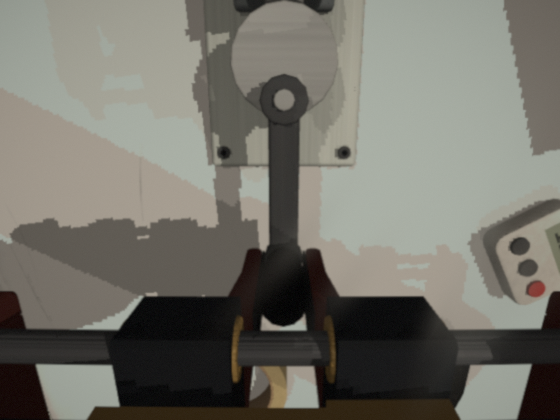

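The lever now reads 1.567 (bar edges) and 1.579 (TCP) against 1.571. One last overall look before handing in.

```bash
python3 - <<'E'
from h import *
p,d=bot.grab_frame('top'); q,_=bot.grab_frame('scene')
z=np.load('top0.npz')['p']
cv2.imwrite('pics/t18.png',p[:,:,::-1])
cv2.imwrite('pics/t18z.png',cv2.resize(p[190:250,225:345,::-1],None,fx=6.5,fy=6.5,interpolation=cv2.INTER_CUBIC))
cv2.imwrite('pics/s18z.png',cv2.resize(q[200:250,225:325,::-1],None,fx=8,fy=8,interpolation=cv2.INTER_CUBIC))
E
```

```text
(no output)
```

View pics/t18.png

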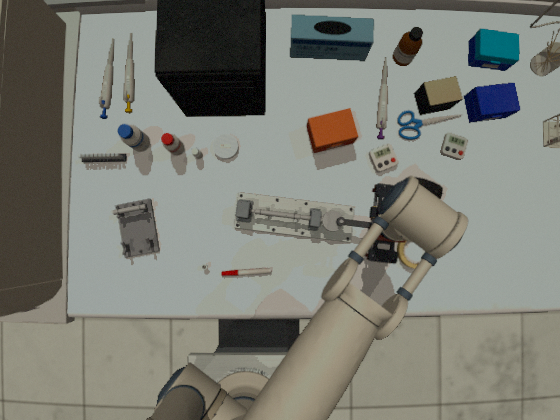

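View pics/t18z.png

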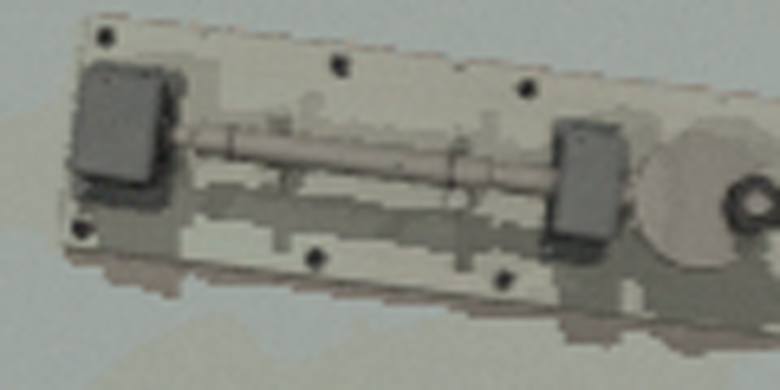

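View pics/s18z.png

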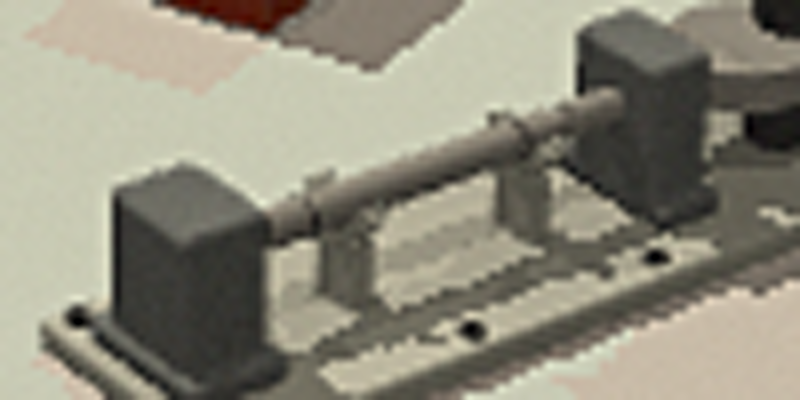

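The top view shows the rod clamped between head block (120,125) and tail block (590,180), lying in both V rests. The lever is in line with it, and the short rod and the visible bystanders are where they were. Handing in.

```bash
python3 -c "
from plant import bot
print(bot.finish_job())"
```

```text
the job is handed in; nothing more can be done
None
```

I laid the long rod in the fixture's V rests and let go of it. I then swung the lever to the cam's highest lift and handed the job in at about 18 s, still gripping the handle with 40 N.

**First grasp:** it closed above the rod without touching it. The real fingertips sit about 40 mm behind the reported TCP, seen in both the wrist depth and the scene view. I corrected for that in every later move.

**Last checks:**
- **Lever angle:** the bar's edges gave 1.567 rad and the TCP position 1.579 rad, against a target of 1.571.
- **Rod:** it lies in both V rests, lined up with both centres and touching them as far as the pictures show.
- **Forces:** the last readings at the wrist were below 10 N.
- **Bench:** the short rod and the bystanders I could see had not moved. The arm partly covered the tape roll, so I could not fully check it.

**One disagreement:** a rough reading in the top view (about 2.6 mm per pixel) put the rod's head end at y ≈ 57.5 mm, where about 60 mm was expected. I took it just before the last small lever correction. It is about one pixel off, so it does not settle whether the rod went the full 3 mm into the sprung centre.

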